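# Shift the belt drive into third range

## Task

Shift the range box of the belt drive into third: push its upright lever with the fingertips from wherever it stands in the left leg of the H-shaped gate to the middle, across to the right leg, then forward, away from you, all the way into the third slot (far right, three dots). Only push it, gently, without gripping or forcing it, and never let it run into the fourth slot (near right). Leave the things standing around the box where they are, and finish clear of the lever.

Things in the scene. Friction and masses are not known exactly. Their poses are not given: they have to be found in the camera images.
- range_box: Fixed grey metal box, 150 x 144 mm at the foot; gate plate on top 130 x 120 mm, its top 88 mm above the table. A motor sticks out of its far side (143 mm from the origin), a pulley out of its right side (90 mm). Origin: underside centre, on the table below the gate's middle. x points forward (away from the robot), y left, z up; turned up to 0.35 rad about z.
- gate_centre (a point): Middle of the H-shaped opening, plate top, above the box origin, same axes. Two legs along x, 16 mm wide, 56 mm long, centred at y = +18 mm (left) and -18 mm (right), joined at x = 0 by a 16 mm wide channel along y. Slots: 1 far left, 2 near left, 3 far right, 4 near right, marked by 1 to 4 dots. The 10 mm stem strikes the edges: it changes legs only through the channel.
- slot3 (a point): Where the stem passes the plate top when the lever is fully home in the third slot (far right leg): 20 mm forward and 18 mm right of the gate's middle, 88 mm above the table, same axes as the box.
- lever_pivot (a point): Pivot of the lever, inside the box on its z axis, 30 mm above the table; box axes. Knob centre is 135 mm from it. In the box frame, knob centre x = 0.135 sin(fore), y = -0.135 cos(fore) sin(across), z = 0.030 + 0.135 cos(fore) cos(across) (m, rad): 165 mm high upright, about 150 mm in a slot's end; travel 46 mm each way along x, 43 mm along y.
- knob (a point): Centre of the round black plastic knob on the upright lever: 50 mm tall (25 mm either side of this point), 26 to 32 mm in diameter over the middle part, narrowing to 18 mm at the foot; below it a bare 10 mm steel stem. z axis: up along the lever.
- lever_across (a joint): Sideways lean of the lever, rad: -0.33 fully left, +0.33 fully right (box -y), 0 between the legs; a leg's centre is about 0.32. Starts left. No spring: friction keeps it where it is left; about 2 to 3 N at the knob moves it.
- lever_fore (a joint): Forward lean of the lever, rad: 0 in the middle channel (play about 0.05 either way there), +0.35 fully forward (box +x, slots 1 and 3), -0.35 fully back (slots 2 and 4). Starts anywhere between. No spring, friction as above.
- tape_1_c (a point): Roll of brown packing tape lying flat, 96 mm across and 48 mm high, loose, left of the box; this point is at its centre. Leave alone.
- label_roll_c (a point): Small roll of white labels lying flat, 68 mm across and 32 mm high, loose, right of the box; point at its centre. Leave alone.
- weight_0_c (a point): Small brass check weight, 22 mm across and 26 mm high, loose, in front of the box; point at its centre. Leave alone.
- tube_0_c (a point): Orange capped tube lying down, 98 mm long, 20 mm thick, loose, in front of the box; point at its centre. Leave alone.
- gauge_c (a point): Flat pale ring gauge with two holes, 75 x 34 x 6 mm, loose, left front of the box; point at its centre. Leave alone.
- funnel_c (a point): White funnel standing mouth down, 82 x 69 mm, 72 mm high, loose, right behind the box; point half-way up. Leave alone.

How it is judged:
By the outcome, as a careful person would: the job done as asked, in the order asked, and still so for the second after the job is handed in, with the robot touching nothing.
It also fails if it takes over 45 s, if anything falls off the work surface, if the arm or the gripper's body presses on something with over 40 N, if the wrist force passes 120 N, or if a joint passes its speed limit or range.

## Robot

A 6-joint arm with a two-finger parallel gripper is mounted at the origin on a cart in front of the work surface, level with it; the furniture and walls round the work are solid. World frame = base frame: x ahead of the robot, y to its left, z up, the work surface at z = 0. Lengths are in m, angles in rad, forces in N, time in s.
With the tool pointing down it reaches from about 0.35 to 0.85 m from the base axis. Payload 8.1 kg.
Tool frame: the origin (TCP) lies between the finger pads; the fingertips stand 25 mm ahead of it and the grasp point (between the pads) lies 6 mm ahead of it (robot.tip_extent is the distance from the TCP to the fingertips, in m); z points along the fingers, y is the direction in which the jaws open and shut (so a half turn about z gives the same grasp; the last joint's range is limited). The gripper opens to 93 mm and grips with 3 to 60 N. Pads are 15 mm wide; open, the fingers measure 128 mm over their backs; the gripper's body (75 mm by 188 mm) begins 65 mm behind the grasp point.
Start: joints at [-1.381, 0.13, 1.488, -0, 1.523, -0.085], TCP at [0.163, -0.577, 0.244] pointing down, gripper open.
Joint ranges: [-2.96, 2.96], [-0.89, 2.26], [0.02, 2.5], [-1.34, 4.48], [0, 2.73], [-2.66, 2.66]. Speed limits (rad/s): [2.39, 2.39, 2.79, 3.14, 3.14, 3.14].

## Interface

Orientations are given as a rotation vector (axis times angle).
In Python, from plant import robot gives the robot as it stands.
- The arm moves only by the tool drive_tool, never from a script. Its argument "increments" is a list of rows, each a list of 7 numbers: the closure, from 0 (fully open) to 1 (shut), then the shift along the world's x, y, z in units of 25 mm (1.0 is 25 mm), then the turn, a rotation vector about the world's x, y, z in rad. In form: [[gripper, dx, dy, dz, rx, ry, rz], ...]. A call has 1 to 20 rows; each row is the pose to reach, as a shift and turn from the pose commanded when the call began; what a row does not reach only later rows make up. A row lasts 1/12 s, in which the tool goes at most 41.7 mm and 7.16 degrees, less where a joint would pass 70% of its speed; a pose out of reach is approached as far as the arm can. A call with a gripper value outside its range is refused whole. The fingers move at their own pace and stop on an object; "squeeze" is the grip in N (left out, the last holds). Time passes only in rows, so rows that repeat a pose let the fingers close. It gives the time, the measured TCP pose, the force and the opening at its end, in the units of the state.
- robot.read_state(): the state, without advancing time (a new reading comes with each control period).
- robot.read_camera(name): name is "scene" or "side" or "wrist"; returns a dict with "image" (384x512x3 uint8, red, green, blue), "fx", "fy", "cx", "cy" (pixels), "T" (4x4, takes a point from camera to world coordinates); the wrist camera has in their place "mount" (4x4, takes a point from camera to tool coordinates, whose origin is the TCP and whose axes are the flange's). Camera axes: x right, y down, z forward; pixel columns grow to the right and rows downward; lengths in m; the calibration is good to about 2 mm. A picture is of the moment at which its call begins: read the wrist's pose just before it. There is no depth.
- robot.close_job(): hands the job in, once; it reports no verdict.
The state is a dict: "t": time; "q": joint angles; "dq": joint speeds; "joint_torque": joint torques, N m; "tool_pos": TCP position; "orientation": TCP orientation; "force": force on the tool from outside, world axes, zero at the start; "wrist_torque": the same for the moment, N m; "opening": finger opening in m.
Only numpy, scipy, OpenCV 4.12 (cv2) and the standard library are available. Lean on these libraries where they do the work, as an engineer would, in place of code of your own. Each camera call takes 0.05 s, during which the arm holds its last target.

## Working session

There is one attempt and no reset: what is moved stays moved. The work goes in short steps, Python scripts to look and compute and a tool call to move; the robot and the scene stay as the last step left them, time stands still between calls to the robot, and variables do not carry over. Pictures are saved under pics/ and viewed, and the job is handed in when it is done.

Besides the shell and the picture viewer there is one more tool, called as a command line: name --pt "numbers of a row" for each row, then --argument value for the rest. drive_tool: Moves the arm, as the interface text tells. Its arguments: {"type":"object","properties":{"increments":{"type":"array"},"squeeze":{"type":"number"}},"required":["increments"]}

```bash
mkdir -p pics; ls; python3 - <<'E'
from plant import robot
import cv2
s=robot.read_state();print(s)
for n in("scene","side","wrist"):
    c=robot.read_camera(n);cv2.imwrite(f"pics/{n}0.png",c["image"][:,:,::-1])
    print(n,{k:(v.round(4).tolist() if hasattr(v,'round') and hasattr(v,'tolist') else v) for k,v in c.items() if k!="image"})
E
```

```text
pics
{'t': 0.0, 'q': array([-1.38140676e+00,  1.31112947e-01,  1.48927636e+00,  3.53532239e-05,
        1.52297548e+00, -8.54213035e-02]), 'dq': array([ 0.00117627, -0.00091248,  0.00125609,  0.00118016, -0.00042401,
       -0.00049066]), 'joint_torque': array([-3.41966545e-03, -5.59835887e+01, -4.91759992e+01,  7.65947462e-02,
        3.54166771e-02, -1.35723490e-04]), 'tool_pos': array([ 0.16274344, -0.5769753 ,  0.2426178 ]), 'orientation': array([-3.11022775e+00, -4.30069500e-01,  8.91983435e-05]), 'force': array([ 0.17186103, -0.24510997, -0.18876872]), 'wrist_torque': array([ 0.02752276, -0.01741651,  0.07855787]), 'opening': 0.09306170408657409}
scene {'fx': 479.62084306793133, 'fy': 479.62084306793133, 'cx': 255.23165014608813, 'cy': 189.75239368143022, 'T': [[-0.835, -0.4199, 0.3556, 0.1989], [-0.5502, 0.6463, -0.5287, 0.5244], [-0.0079, -0.6371, -0.7707, 0.849], [0.0, 0.0, 0.0, 1.0]]}
side {'fx': 387.80947659387965, 'fy': 387.80947659387965, 'cx': 255.78573865813172, 'cy': 190.25315042484812, 'T': [[-0.9767, -0.1089, 0.1847, 0.3827], [-0.2133, 0.4069, -0.8882, 0.7776], [0.0216, -0.907, -0.4207, 0.4652], [0.0, 0.0, 0.0, 1.0]]}
wrist {'fx': 312.9182592892786, 'fy': 312.9182592892786, 'cx': 255.4591732212759, 'cy': 189.42839815141875, 'mount': [[0.0007, -0.9615, -0.2748, 0.0768], [1.0, 0.0006, 0.0002, -0.0011], [-0.0, -0.2748, 0.9615, -0.1408], [0.0, 0.0, 0.0, 1.0]]}
```

View pics/scene0.png

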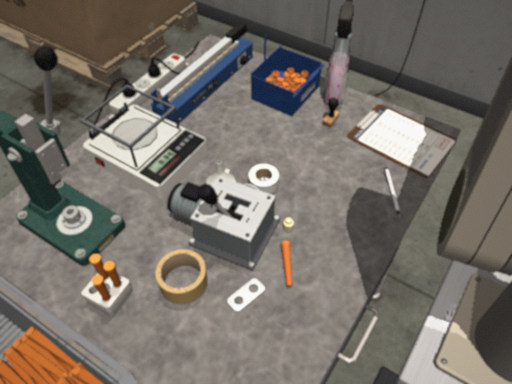

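View pics/side0.png

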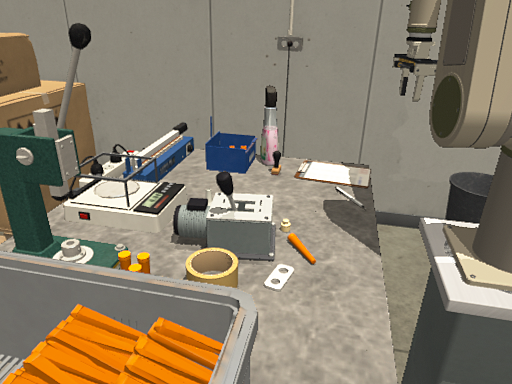

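View pics/wrist0.png

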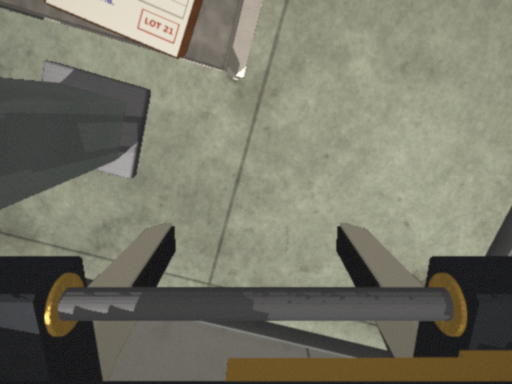

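```bash
python3 - <<'E'
import cv2
a=cv2.imread("pics/scene0.png")[150:270,150:310];cv2.imwrite("pics/sc_z.png",cv2.resize(a,None,fx=5,fy=5,interpolation=cv2.INTER_CUBIC))
a=cv2.imread("pics/side0.png")[160:270,165:305];cv2.imwrite("pics/si_z.png",cv2.resize(a,None,fx=5,fy=5,interpolation=cv2.INTER_CUBIC))
E
```

```text
(no output)
```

View pics/sc_z.png

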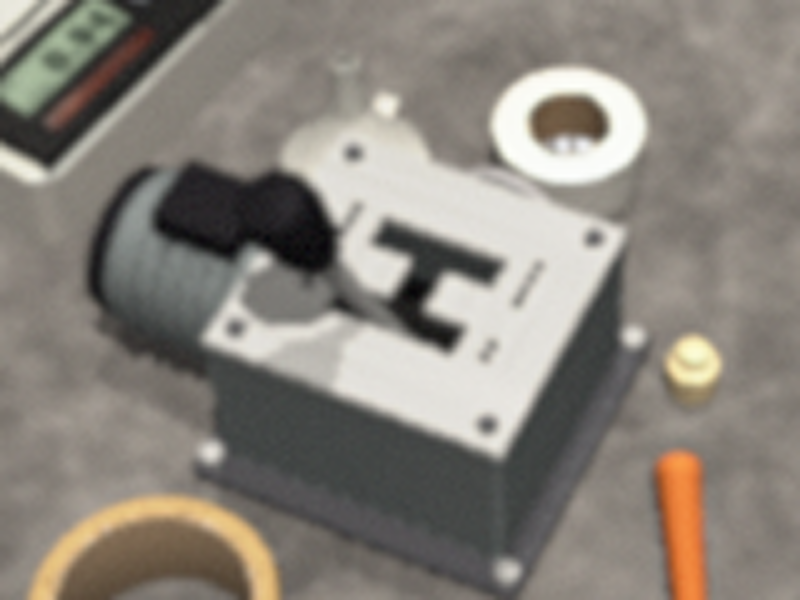

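View pics/si_z.png

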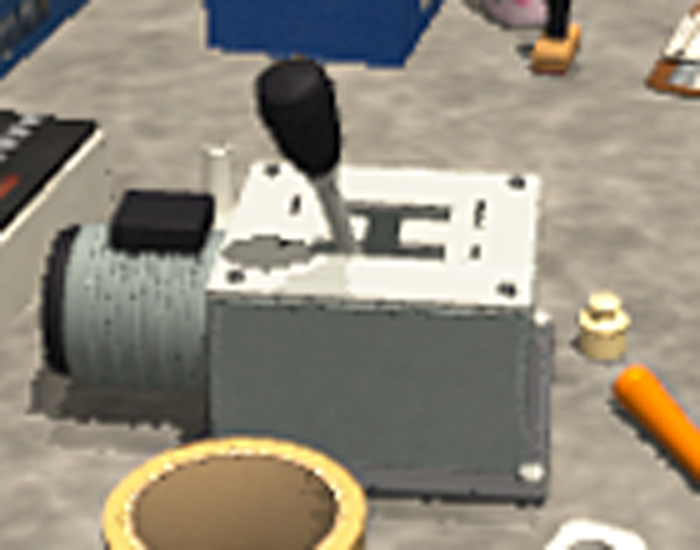

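```bash
cat > h.py <<'E'
import numpy as np
C={"scene":(479.62,255.23,189.75,np.array([[-0.835,-0.4199,0.3556,0.1989],[-0.5502,0.6463,-0.5287,0.5244],[-0.0079,-0.6371,-0.7707,0.849]])),
"side":(387.81,255.79,190.25,np.array([[-0.9767,-0.1089,0.1847,0.3827],[-0.2133,0.4069,-0.8882,0.7776],[0.0216,-0.907,-0.4207,0.4652]]))}
def ray(n,u,v):
    f,cx,cy,T=C[n];d=T[:,:3]@np.array([(u-cx)/f,(v-cy)/f,1]);return T[:,3],d/np.linalg.norm(d)
def plane(n,u,v,z):
    o,d=ray(n,u,v);return o+d*(z-o[2])/d[2]
def tri(p,q):
    o1,d1=ray("scene",*p);o2,d2=ray("side",*q)
    A=np.c_[d1,-d2];t=np.linalg.lstsq(A,o2-o1,rcond=None)[0];a=o1+t[0]*d1;b=o2+t[1]*d2
    return (a+b)/2,np.linalg.norm(a-b)
def proj(n,P):
    f,cx,cy,T=C[n];p=T[:,:3].T@(np.asarray(P)-T[:,3]);return f*p[0]/p[2]+cx,f*p[1]/p[2]+cy
E
python3 - <<'E'
from h import *
sc=np.array([(353,152),(594,238),(487,425),(236,327)])/5+150
si=np.array([(272,170),(517,183),(507,289),(236,275)])/5+[165,160]
A=np.array([plane("scene",*p,.088) for p in sc]);B=np.array([plane("side",*p,.088) for p in si])
for P in(A,B):
    print(P.round(4).tolist(),P.mean(0).round(4)); 
    f=(P[0]+P[3]-P[1]-P[2])[:2];l=(P[3]+P[2]-P[0]-P[1])[:2];print(np.linalg.norm(f)/2,np.linalg.norm(l)/2,np.arctan2(f[1],f[0]),np.arctan2(-l[0],l[1]))
for p,q in zip(sc,si):print(tri(p,q))
k=tri((290/5+150,222/5+150),(302/5+165,115/5+160));print("knob",k)
for P in(A,B):
  c=P.mean(0);f=(P[0]+P[3]-P[1]-P[2])[:2];a=np.arctan2(f[1],f[0]);R=np.array([[np.cos(a),np.sin(a)],[-np.sin(a),np.cos(a)]]);print(R@(k[0][:2]-c[:2]))
E
```

```text
[[0.6248, 0.0206, 0.088], [0.5155, 0.0046, 0.088], [0.5009, 0.1041, 0.088], [0.6099, 0.1196, 0.088]] [0.5628 0.0623 0.088 ]
0.11031056665351076 0.10033601388356769 0.1433036494650764 0.14773891802357306
[[0.6234, 0.0221, 0.088], [0.5138, 0.0069, 0.088], [0.4997, 0.1041, 0.088], [0.6082, 0.1203, 0.088]] [0.5613 0.0633 0.088 ]
0.11014483490809193 0.09877842888906753 0.14265644679080258 0.1490544062044082
(array([0.62443833, 0.02042535, 0.08742877]), np.float64(0.0012207690813465317))
(array([0.51502826, 0.00423442, 0.0870496 ]), np.float64(0.0016683580557723973))
(array([0.5000821 , 0.10456271, 0.08848494]), np.float64(0.0011049603138575123))
(array([0.60902875, 0.11980293, 0.08807401]), np.float64(0.0015439638512551562))
knob (array([0.58467408, 0.10675097, 0.15632623]), np.float64(0.002369582081322223))
[0.0280138  0.04091806]
[0.02935476 0.03963061]
```

```bash
python3 - <<'E'
from h import *
for n,p in dict(bottle=(330,120),bluebox=(290,108),clip=(430,172),scale=(160,180),weight=(288,222)).items(): print(n,plane("scene",*p,0).round(3))
print(plane("scene",345,5,.25))
c=np.array([.562,.063]);a=.145;R=np.array([[np.cos(a),-np.sin(a)],[np.sin(a),np.cos(a)]])
for b in [(.07,.0405),(.02,.0405),(.003,.085),(.003,-.02),(-.05,-.043),(.02,-.043)]:print(b,(c+R@b).round(4))
print((np.array([.6254,.1132,.3])-[.1627,-.577,.2426])/.025)
E
```

```text
bottle [ 0.557 -0.361 -0.   ]
bluebox [ 0.669 -0.345  0.   ]
clip [ 0.275 -0.328  0.   ]
scale [0.794 0.039 0.   ]
weight [ 0.481 -0.021  0.   ]
[ 0.60946988 -0.47699254  0.25      ]
(0.07, 0.0405) [0.6254 0.1132]
(0.02, 0.0405) [0.5759 0.106 ]
(0.003, 0.085) [0.5527 0.1475]
(0.003, -0.02) [0.5679 0.0436]
(-0.05, -0.043) [0.5187 0.0132]
(0.02, -0.043) [0.588  0.0233]
[18.508 27.608  2.296]
```

drive_tool --pt "1 0 0 2 0 0 -0.13" --pt "1 18.5 27.6 2.5 0 0 -0.13" --pt "1 18.5 27.6 2.5 0 0 -0.13" --pt "1 18.5 27.6 2.5 0 0 -0.13" --pt "1 18.5 27.6 2.5 0 0 -0.13" --pt "1 18.5 27.6 2.5 0 0 -0.13" --pt "1 18.5 27.6 2.5 0 0 -0.13" --pt "1 18.5 27.6 2.5 0 0 -0.13" --pt "1 18.5 27.6 2.5 0 0 -0.13" --pt "1 18.5 27.6 2.5 0 0 -0.13" --pt "1 18.5 27.6 2.5 0 0 -0.13" --pt "1 18.5 27.6 2.5 0 0 -0.13" --pt "1 18.5 27.6 2.5 0 0 -0.13" --pt "1 18.5 27.6 2.5 0 0 -0.13" --pt "1 18.5 27.6 2.5 0 0 -0.13" --pt "1 18.5 27.6 2.5 0 0 -0.13" --pt "1 18.5 27.6 2.5 0 0 -0.13" --pt "1 18.5 27.6 2.5 0 0 -0.13" --pt "1 18.5 27.6 2.5 0 0 -0.13" --pt "1 18.5 27.6 2.5 0 0 -0.13" --squeeze 20

```text
t: 1.82
tool_pos: [0.6041, 0.082, 0.3048]
orientation: [3.133, 0.228, -0.001]
force: [0.4, -0.8, 0.8]
opening: 0.0005
```

drive_tool --pt "1 0 0 0 0 0 0" --pt "1 0 0 0 0 0 0" --pt "1 0 0 0 0 0 0"

```text
t: 2.07
tool_pos: [0.6032, 0.0798, 0.3045]
orientation: [3.133, 0.228, -0.002]
force: [0.2, 0.1, -0.8]
opening: 0.0007
```

```bash
cat > look.py <<'E'
import sys,cv2,numpy as np
from plant import robot
s=robot.read_state();print(s["t"],s["tool_pos"].round(4),s["orientation"].round(3),s["force"].round(2))
tag=sys.argv[1]
a=robot.read_camera("scene")["image"][110:270,150:310,::-1]
b=robot.read_camera("side")["image"][110:270,150:310,::-1]
im=np.hstack([cv2.resize(x,None,fx=2.5,fy=2.5,interpolation=cv2.INTER_CUBIC) for x in(a,b)])
cv2.imwrite(f"pics/{tag}.png",im)
c=robot.read_camera("wrist")["image"][:,:,::-1];cv2.imwrite(f"pics/{tag}w.png",c)
E
python3 look.py p1
```

```text
2.0667 [0.6032 0.0798 0.3045] [ 3.133e+00  2.280e-01 -2.000e-03] [ 0.18  0.11 -0.84]
```

View pics/p1.png

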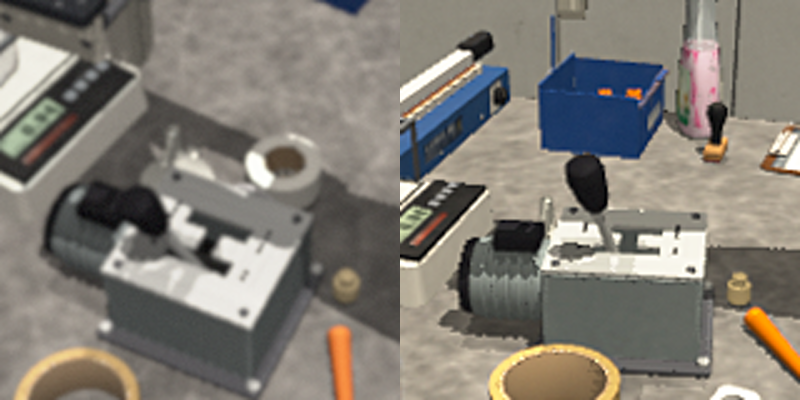

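View pics/p1w.png

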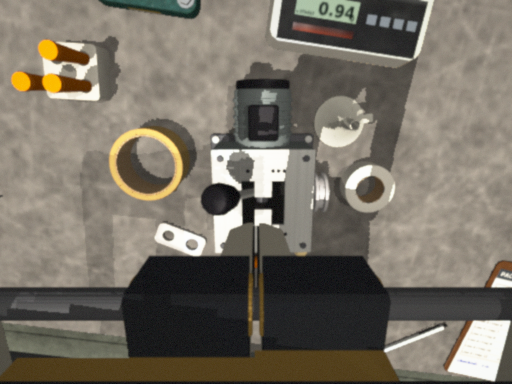

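drive_tool --pt "1 1.0 1.3 0 0 0 0" --pt "1 1.0 1.3 0 0 0 0" --pt "1 1.0 1.3 -1 0 0 0" --pt "1 1.0 1.3 -2 0 0 0" --pt "1 1.0 1.3 -3 0 0 0" --pt "1 1.0 1.3 -4 0 0 0" --pt "1 1.0 1.3 -4 0 0 0"

```text
t: 2.8
tool_pos: [0.6253, 0.1109, 0.1994]
orientation: [3.133, 0.225, -0.013]
force: [-1.5, 0.2, -1.3]
opening: 0.0004
```

```bash
python3 look.py p2
```

```text
2.8 [0.6253 0.1109 0.1994] [ 3.133  0.225 -0.013] [-1.51  0.2  -1.3 ]
```

View pics/p2.png

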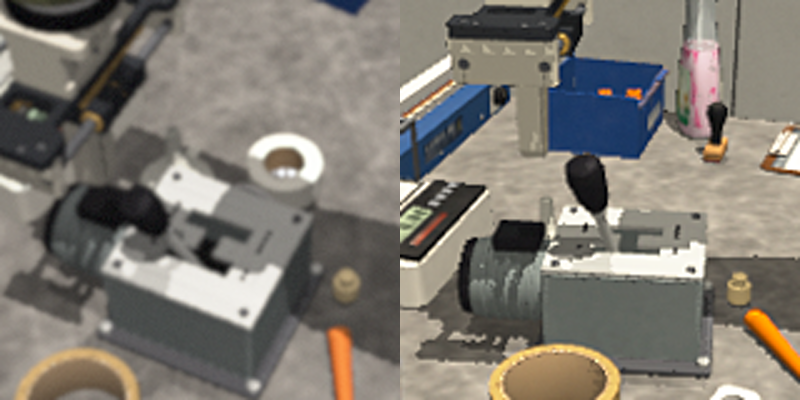

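View pics/p2w.png

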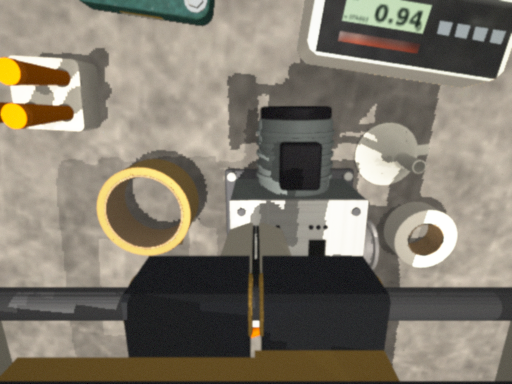

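drive_tool --pt "1 0 0 -0.8 0 0 0" --pt "1 0 0 -1.4 0 0 0" --pt "1 0 0 -1.4 0 0 0" --pt "1 -0.16 -0.02 -1.4 0 0 0" --pt "1 -0.32 -0.04 -1.4 0 0 0" --pt "1 -0.48 -0.07 -1.4 0 0 0" --pt "1 -0.64 -0.09 -1.4 0 0 0" --pt "1 -0.8 -0.11 -1.4 0 0 0" --pt "1 -0.96 -0.14 -1.4 0 0 0" --pt "1 -1.12 -0.16 -1.4 0 0 0" --pt "1 -1.28 -0.19 -1.4 0 0 0" --pt "1 -1.28 -0.19 -1.4 0 0 0"

```text
t: 3.95
tool_pos: [0.596, 0.1076, 0.1705]
orientation: [-3.133, -0.227, -0.0]
force: [1.3, -0.1, 0.5]
opening: 0.0005
```

```bash
python3 look.py p3
```

```text
3.95 [0.596  0.1076 0.1705] [-3.133 -0.227 -0.   ] [ 1.29 -0.09  0.49]
```

View pics/p3.png

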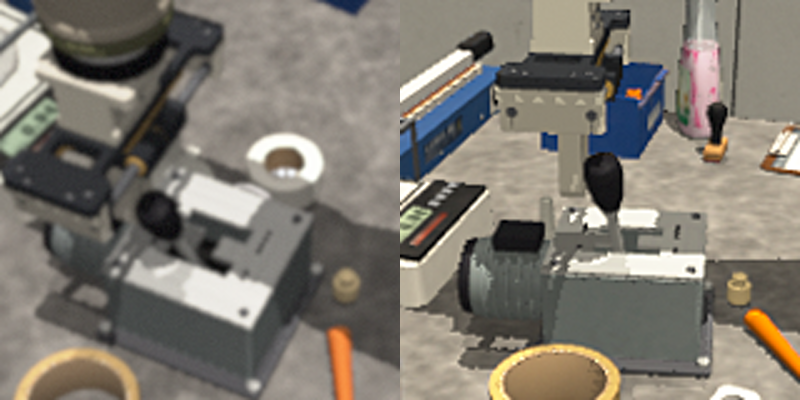

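```bash
cat >> h.py <<'E'
c0=np.array([.562,.063]);a0=.145;R0=np.array([[np.cos(a0),-np.sin(a0)],[np.sin(a0),np.cos(a0)]])
def knob(f,a,L=.135):
    b=L*np.array([np.sin(f),-np.cos(f)*np.sin(a)]);return np.r_[c0+R0@b,.03+L*np.cos(f)*np.cos(a)]
def tob(w): return R0.T@(np.asarray(w)[:2]-c0)
def crop(n,P):
    u,v=proj(n,P);return round((u-150)*2.5+(400 if n=="side" else 0),1),round((v-110)*2.5,1)
E
python3 - <<'E'
from h import *
for f in(.25,.2,.15,.1,.05,0,-.05):print(f,crop("side",knob(f,-.31)),crop("scene",knob(f,-.31)),knob(f,-.31).round(3))
E
```

```text
0.25 (np.float64(581.4), np.float64(183.5)) (np.float64(141.1), np.float64(211.4)) [0.589 0.107 0.155]
0.2 (np.float64(589.6), np.float64(182.5)) (np.float64(148.4), np.float64(213.4)) [0.583 0.107 0.156]
0.15 (np.float64(597.9), np.float64(181.8)) (np.float64(155.9), np.float64(215.8)) [0.576 0.106 0.157]
0.1 (np.float64(606.3), np.float64(181.4)) (np.float64(163.7), np.float64(218.3)) [0.569 0.105 0.158]
0.05 (np.float64(614.8), np.float64(181.3)) (np.float64(171.6), np.float64(221.0)) [0.563 0.105 0.158]
0 (np.float64(623.4), np.float64(181.5)) (np.float64(179.7), np.float64(223.9)) [0.556 0.104 0.159]
-0.05 (np.float64(631.9), np.float64(182.1)) (np.float64(187.9), np.float64(227.0)) [0.549 0.103 0.158]
```

drive_tool --pt "1 -0.1 -0.01 -0.1 0 0 0" --pt "1 -0.2 -0.03 -0.2 0 0 0" --pt "1 -0.3 -0.04 -0.2 0 0 0" --pt "1 -0.4 -0.06 -0.2 0 0 0" --pt "1 -0.4 -0.06 -0.2 0 0 0" --pt "1 -0.4 -0.06 -0.2 0 0 0"

```text
t: 4.6
tool_pos: [0.586, 0.1062, 0.1648]
orientation: [-3.133, -0.227, 0.001]
force: [0.7, 0.9, -0.7]
opening: 0.0005
```

```bash
python3 look.py p4
```

```text
4.6 [0.586  0.1062 0.1648] [-3.133e+00 -2.270e-01  1.000e-03] [ 0.66  0.91 -0.66]
```

View pics/p4.png

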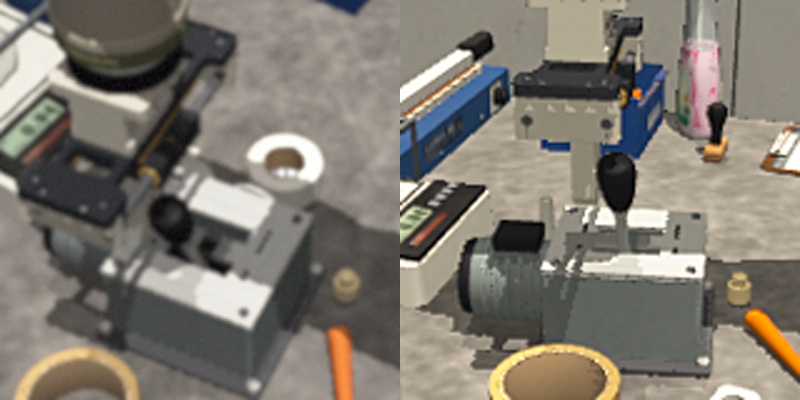

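drive_tool --pt "1 -0.06 -0.01 0 0 0 0" --pt "1 -0.12 -0.02 0 0 0 0" --pt "1 -0.12 -0.02 0 0 0 0"

```text
t: 5.0
tool_pos: [0.5834, 0.1058, 0.1652]
orientation: [-3.133, -0.227, -0.0]
force: [1.4, 1.3, -0.9]
opening: 0.0004
```

```bash
python3 look.py p5; python3 - <<'E'
import cv2,numpy as np
from h import *
im=cv2.imread("pics/p5.png")[130:230,570:660]
m=(im.max(2)<60).astype(np.uint8)
n,l,s,c=cv2.connectedComponentsWithStats(m)
i=1+s[1:,4].argmax();print(s[i]+[570,130,0,0,0],c[i]+[570,130])
E
```

```text
5.0 [0.5834 0.1058 0.1652] [-3.133 -0.227 -0.   ] [ 1.39  1.35 -0.9 ]
[ 600  152   39   61 1735] [619.55389049 180.68184438]
```

View pics/p5.png

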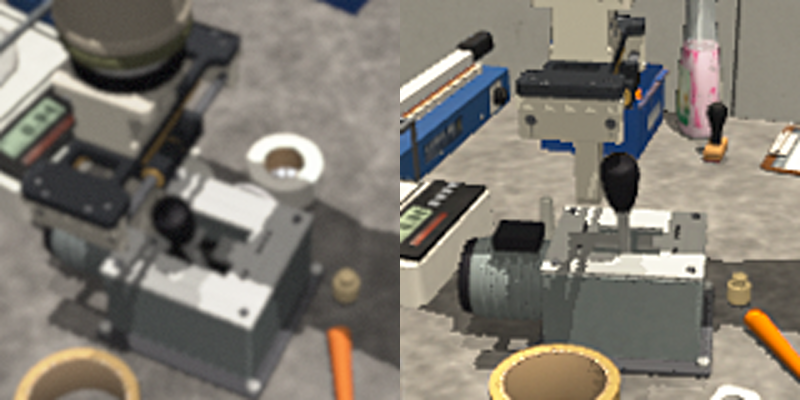

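View pics/p5w.png

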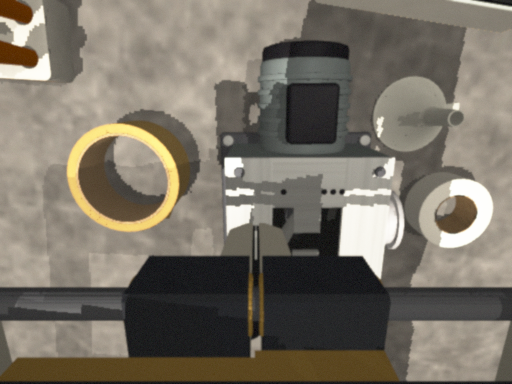

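drive_tool --pt "1 0.5 0.07 0 0 0 0" --pt "1 1.1 0.16 0 0 0 0" --pt "1 1.1 0.16 0 0 0 0" --pt "1 0.74 2.57 0 0 0 0" --pt "1 0.74 2.57 0 0 0 0" --pt "1 0.74 2.57 0 0 0 0" --pt "1 0 2.47 0 0 0 0" --pt "1 -0.7 2.37 0 0 0 0" --pt "1 -1.32 2.27 0 0 0 0" --pt "1 -1.32 2.27 0 0 0 0" --pt "1 -1.32 2.27 0 0 0 0"

```text
t: 6.07
tool_pos: [0.5501, 0.1619, 0.1653]
orientation: [3.133, 0.227, 0.0]
force: [0.2, -0.2, -0.6]
opening: 0.0001
```

```bash
python3 look.py p6;python3 -c "
from h import *
from plant import robot
print(tob(robot.read_state()['tool_pos']))
for a in(-.31,-.2,-.1,0,.1,.2,.32):print(a,crop('side',knob(.02,a)),crop('scene',knob(.02,a)))"
```

```text
6.0667 [0.5501 0.1619 0.1653] [3.133 0.227 0.   ] [ 0.17 -0.19 -0.61]
[0.00366388 0.0996837 ]
-0.31 (np.float64(619.9), np.float64(181.4)) (np.float64(176.4), np.float64(222.7))
-0.2 (np.float64(622.0), np.float64(169.9)) (np.float64(185.1), np.float64(205.8))
-0.1 (np.float64(623.8), np.float64(161.1)) (np.float64(193.2), np.float64(191.5))
0 (np.float64(625.6), np.float64(154.1)) (np.float64(201.4), np.float64(178.4))
0.1 (np.float64(627.3), np.float64(148.8)) (np.float64(209.5), np.float64(166.7))
0.2 (np.float64(628.9), np.float64(145.2)) (np.float64(217.4), np.float64(156.5))
0.32 (np.float64(630.8), np.float64(143.0)) (np.float64(226.6), np.float64(146.4))
```

View pics/p6.png

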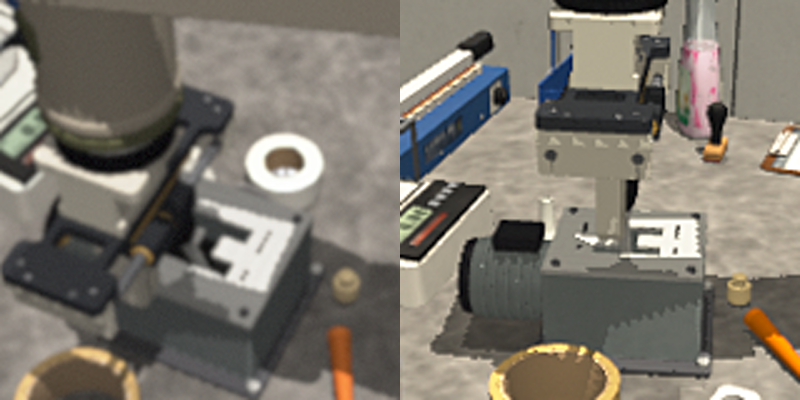

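View pics/p6w.png

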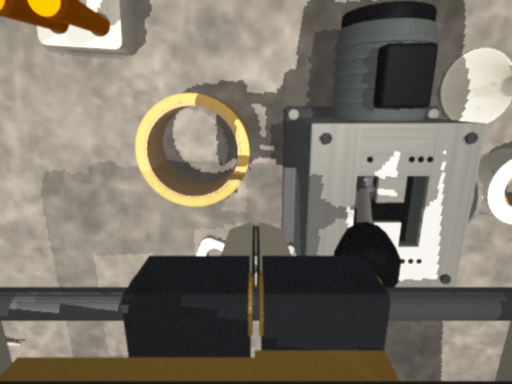

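```bash
cat >> h.py <<'E'
from scipy.spatial.transform import Rotation as Ro
M=np.array([[0.0007,-0.9615,-0.2748,0.0768],[1,0.0006,0.0002,-0.0011],[0,-0.2748,0.9615,-0.1408]])
def wproj(P,pos,rv):
    t=Ro.from_rotvec(rv).as_matrix().T@(np.asarray(P)-pos);p=M[:,:3].T@(t-M[:,3]);return (312.9*p[:2]/p[2]+[255.5,189.4]).round(0)
E
python3 - <<'E'
from h import *
s=[.5501,.1619,.1653],[3.133,.227,0]
for f in(-.02,.02,.06,.1):print(f,[wproj(knob(f,-.31,L),*s) for L in(0.03,.061,.11,.135)])
for b in[(.028,.018),(.028,-.018),(-.028,-.018),(.008,0),(-.008,0)]:print(b,wproj(np.r_[c0+R0@b,.088],*s))
E
```

```text
-0.02 [array([366., 200.]), array([366., 213.]), array([368., 242.]), array([369., 262.])]
0.02 [array([366., 199.]), array([367., 210.]), array([368., 235.]), array([370., 253.])]
0.06 [array([366., 197.]), array([367., 207.]), array([369., 228.]), array([371., 243.])]
0.1 [array([366., 196.]), array([367., 204.]), array([370., 221.]), array([372., 233.])]
(0.028, 0.018) [371. 175.]
(0.028, -0.018) [421. 175.]
(-0.028, -0.018) [411. 246.]
(0.008, 0) [393. 201.]
(-0.008, 0) [390. 222.]
```

```bash
python3 - <<'E'
import cv2
a=cv2.imread("pics/p6w.png")[140:290,300:480];cv2.imwrite("pics/p6wz.png",cv2.resize(a,None,fx=4,fy=4,interpolation=cv2.INTER_CUBIC))
E
```

```text
(no output)
```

View pics/p6wz.png

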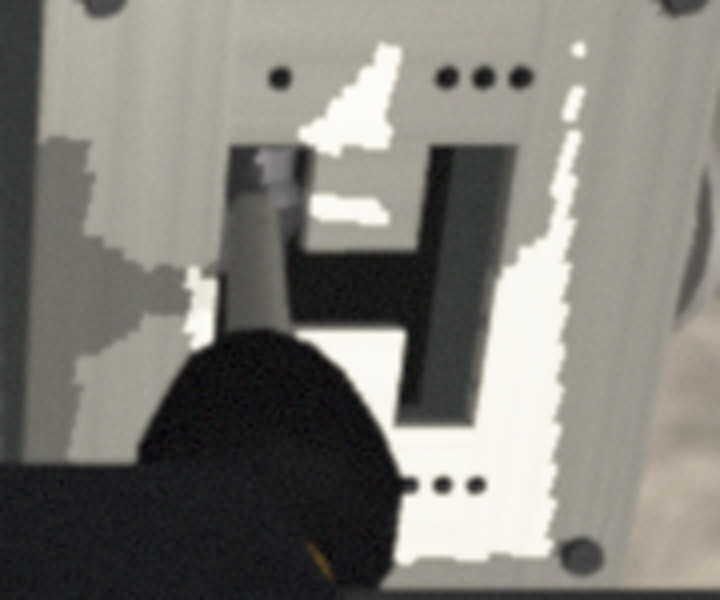

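drive_tool --pt "1 0.03 -0.2 0 0 0 0" --pt "1 0.06 -0.4 0 0 0 0" --pt "1 0.09 -0.6 0 0 0 0" --pt "1 0.12 -0.8 0 0 0 0" --pt "1 0.14 -1.0 0 0 0 0" --pt "1 0.17 -1.2 0 0 0 0" --pt "1 0.2 -1.4 0 0 0 0" --pt "1 0.23 -1.6 0 0 0 0" --pt "1 0.26 -1.8 0 0 0 0" --pt "1 0.26 -1.8 0 0 0 0"

```text
t: 7.05
tool_pos: [0.5572, 0.1163, 0.1652]
orientation: [3.133, 0.226, 0.0]
force: [-0.3, -0.0, 0.6]
opening: 0.0002
```

```bash
python3 look.py p7;python3 -c "
from h import *
from plant import robot
print(tob(robot.read_state()['tool_pos']))"
```

```text
7.05 [0.5572 0.1163 0.1652] [3.133 0.226 0.   ] [-0.3  -0.03  0.57]
[0.00257098 0.05420126]
```

View pics/p7.png

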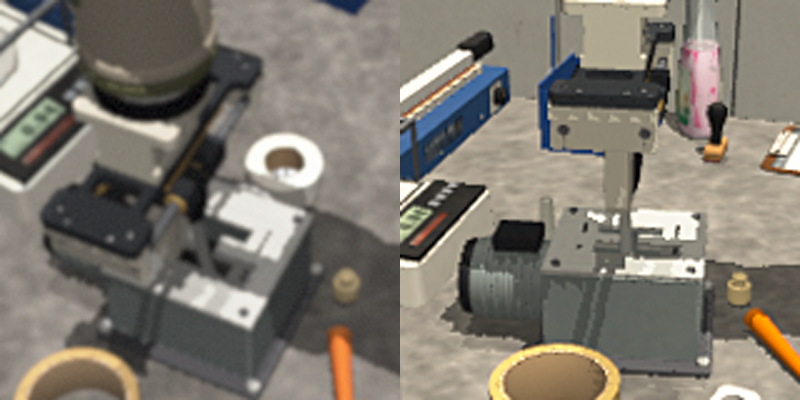

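View pics/p7w.png

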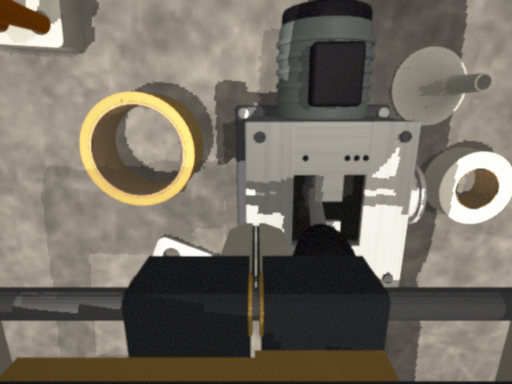

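drive_tool --pt "1 0.03 -0.2 0 0 0 0" --pt "1 0.06 -0.4 0 0 0 0" --pt "1 0.09 -0.6 0 0 0 0" --pt "1 0.12 -0.8 0 0 0 0" --pt "1 0.14 -1.0 0 0 0 0" --pt "1 0.17 -1.2 0 0 0 0" --pt "1 0.2 -1.4 0 0 0 0" --pt "1 0.2 -1.4 0 0 0 0"

```text
t: 7.87
tool_pos: [0.5622, 0.0812, 0.1651]
orientation: [3.133, 0.226, 0.0]
force: [-0.3, -0.0, -0.5]
opening: 0.0006
```

```bash
python3 look.py p8;python3 -c "
from h import *
from plant import robot
print(tob(robot.read_state()['tool_pos']))"
```

```text
7.8667 [0.5622 0.0812 0.1651] [3.133 0.226 0.   ] [-0.33 -0.   -0.48]
[0.00253078 0.01886906]
```

View pics/p8.png

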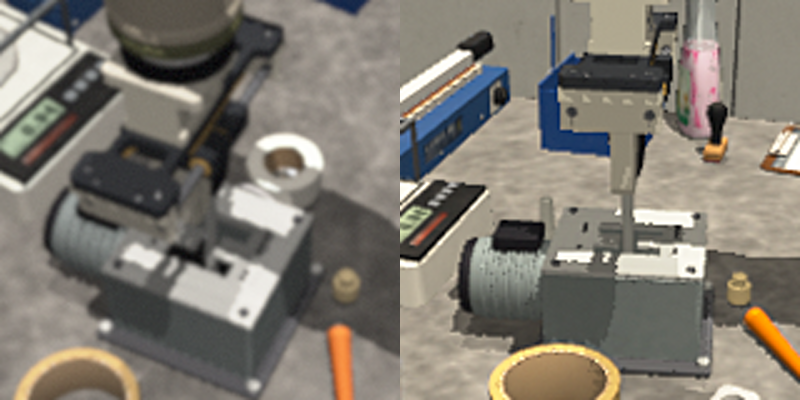

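View pics/p8w.png

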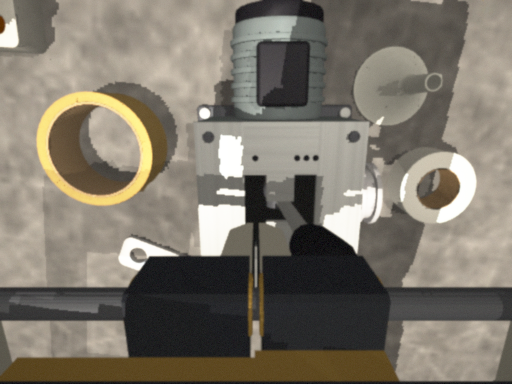

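```bash
python3 - <<'E'
from h import *
s=[.5622,.0812,.1651],[3.133,.226,0]
for f in (.02,.04,-.03):
 for a in(0,.05,.1,.15,.2,.25):print(f,a,[wproj(knob(f,a,L),*s).tolist() for L in(0.06,.11,.135)])
E
python3 -c "
import cv2
a=cv2.imread('pics/p8w.png')[160:270,220:370];cv2.imwrite('pics/p8wz.png',cv2.resize(a,None,fx=5,fy=5,interpolation=cv2.INTER_CUBIC))"
```

```text
0.02 0 [[281.0, 211.0], [288.0, 239.0], [294.0, 260.0]]
0.02 0.05 [[286.0, 211.0], [298.0, 239.0], [307.0, 260.0]]
0.02 0.1 [[290.0, 211.0], [307.0, 239.0], [320.0, 259.0]]
0.02 0.15 [[294.0, 211.0], [316.0, 238.0], [333.0, 258.0]]
0.02 0.2 [[297.0, 211.0], [325.0, 238.0], [346.0, 257.0]]
0.02 0.25 [[301.0, 210.0], [334.0, 237.0], [358.0, 256.0]]
0.04 0 [[281.0, 210.0], [289.0, 236.0], [294.0, 255.0]]
0.04 0.05 [[286.0, 210.0], [298.0, 236.0], [307.0, 255.0]]
0.04 0.1 [[290.0, 210.0], [307.0, 235.0], [320.0, 254.0]]
0.04 0.15 [[294.0, 209.0], [317.0, 235.0], [333.0, 253.0]]
0.04 0.2 [[298.0, 209.0], [326.0, 234.0], [346.0, 252.0]]
0.04 0.25 [[301.0, 209.0], [334.0, 233.0], [358.0, 251.0]]
-0.03 0 [[281.0, 215.0], [288.0, 248.0], [293.0, 272.0]]
-0.03 0.05 [[285.0, 215.0], [298.0, 248.0], [306.0, 272.0]]
-0.03 0.1 [[289.0, 215.0], [307.0, 248.0], [319.0, 271.0]]
-0.03 0.15 [[293.0, 215.0], [316.0, 247.0], [332.0, 270.0]]
-0.03 0.2 [[297.0, 215.0], [325.0, 246.0], [345.0, 269.0]]
-0.03 0.25 [[301.0, 214.0], [333.0, 245.0], [356.0, 267.0]]
```

View pics/p8wz.png

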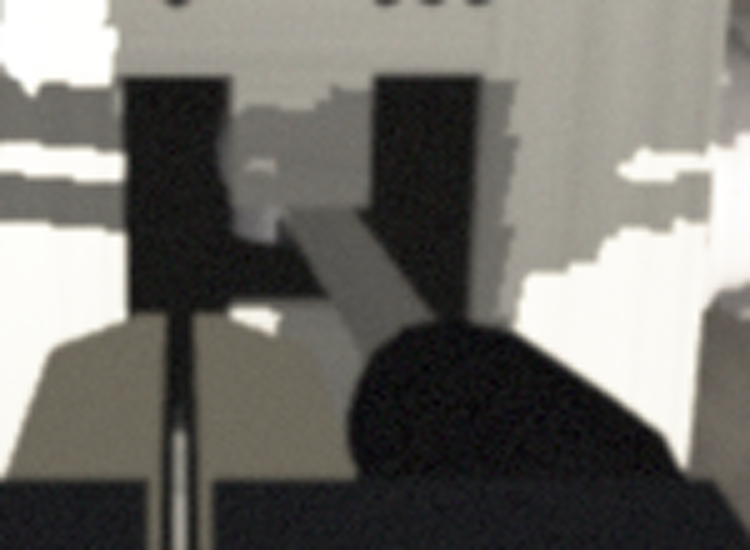

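drive_tool --pt "1 0.03 -0.18 0 0 0 0" --pt "1 0.06 -0.36 0 0 0 0" --pt "1 0.09 -0.54 0 0 0 0" --pt "1 0.11 -0.7 0 0 0 0" --pt "1 0.11 -0.7 0 0 0 0" --pt "1 0.11 -0.7 0 0 0 0"

```text
t: 8.52
tool_pos: [0.5649, 0.0644, 0.1652]
orientation: [3.133, 0.226, 0.0]
force: [-0.8, 0.4, -0.2]
opening: 0.0005
```

```bash
python3 look.py p9;python3 - <<'E'
from h import *
from plant import robot
s=robot.read_state();print(tob(s['tool_pos']))
for f in (.02,.04):
 for a in(.15,.2,.25,.3,.33):print(f,a,[wproj(knob(f,a,L),s['tool_pos'],s['orientation']).tolist() for L in(0.06,.085,.11,.135)])
import cv2
a=cv2.imread('pics/p9w.png')[160:270,220:370];cv2.imwrite('pics/p9wz.png',cv2.resize(a,None,fx=5,fy=5,interpolation=cv2.INTER_CUBIC))
E
```

```text
8.5167 [0.5649 0.0644 0.1652] [3.133 0.226 0.   ] [-0.81  0.39 -0.22]
[0.0031881 0.0013212]
0.02 0.15 [[271.0, 211.0], [278.0, 224.0], [288.0, 239.0], [300.0, 259.0]]
0.02 0.2 [[275.0, 211.0], [285.0, 223.0], [297.0, 238.0], [313.0, 258.0]]
0.02 0.25 [[279.0, 211.0], [291.0, 223.0], [306.0, 237.0], [325.0, 256.0]]
0.02 0.3 [[283.0, 210.0], [297.0, 222.0], [314.0, 236.0], [337.0, 254.0]]
0.02 0.33 [[285.0, 210.0], [300.0, 221.0], [319.0, 235.0], [343.0, 253.0]]
0.04 0.15 [[271.0, 210.0], [278.0, 221.0], [288.0, 235.0], [300.0, 254.0]]
0.04 0.2 [[275.0, 210.0], [285.0, 221.0], [297.0, 235.0], [313.0, 253.0]]
0.04 0.25 [[279.0, 209.0], [291.0, 220.0], [306.0, 234.0], [325.0, 251.0]]
0.04 0.3 [[283.0, 209.0], [297.0, 219.0], [314.0, 233.0], [337.0, 250.0]]
0.04 0.33 [[285.0, 209.0], [300.0, 219.0], [319.0, 232.0], [344.0, 249.0]]
```

View pics/p9.png

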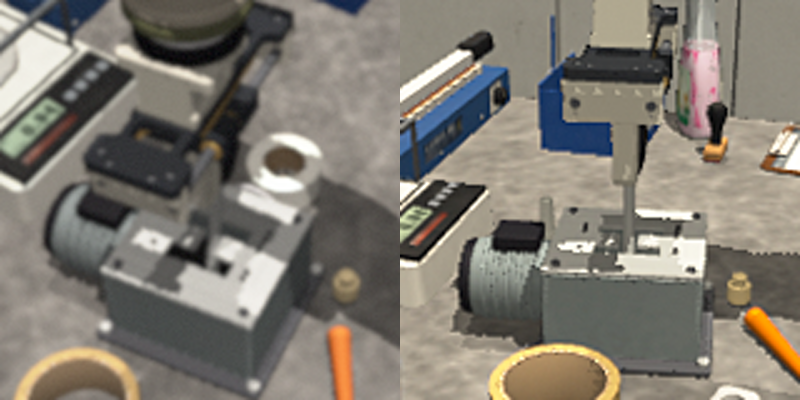

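View pics/p9wz.png

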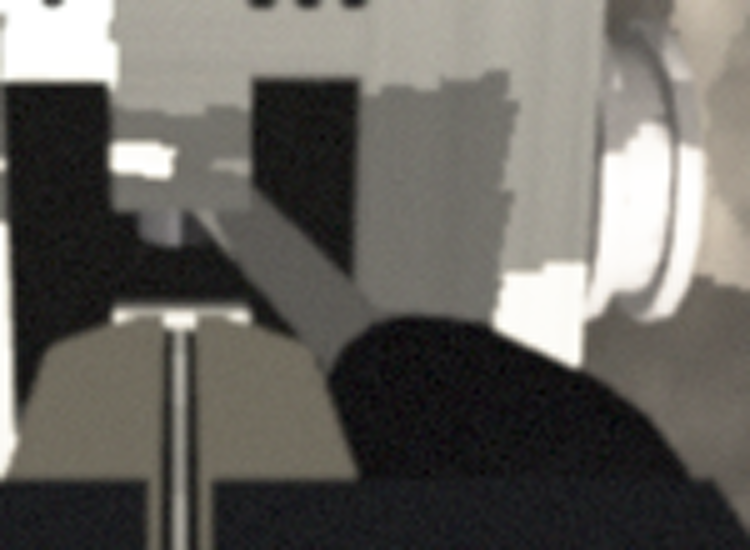

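drive_tool --pt "1 0.03 -0.14 0 0 0 0" --pt "1 0.04 -0.28 0 0 0 0" --pt "1 0.06 -0.4 0 0 0 0" --pt "1 0.06 -0.4 0 0 0 0" --pt "1 0.06 -0.4 0 0 0 0"

```text
t: 9.08
tool_pos: [0.5663, 0.0545, 0.1651]
orientation: [3.133, 0.227, -0.0]
force: [0.3, 0.5, -0.8]
opening: 0.0005
```

```bash
cat > lk2.py <<'E'
import sys,os
tag=sys.argv[1];f0=float(sys.argv[2])
os.system("python3 look.py "+tag)
from h import *
from plant import robot
s=robot.read_state();print(tob(s['tool_pos']))
for f in (f0,f0+.03):
 for a in(.2,.25,.3,.33):print(f,a,[((wproj(knob(f,a,L),s['tool_pos'],s['orientation'])-[220,160])*5).tolist() for L in(0.06,.085,.11,.135)])
import cv2
a=cv2.imread(f'pics/{tag}w.png')[160:270,220:370];cv2.imwrite(f'pics/{tag}wz.png',cv2.resize(a,None,fx=5,fy=5,interpolation=cv2.INTER_CUBIC))
E
python3 lk2.py q1 .02
```

```text
9.0833 [0.5663 0.0545 0.1651] [ 3.133  0.227 -0.   ] [ 0.32  0.52 -0.83]
[ 0.00316172 -0.00887806]
0.02 0.2 [[205.0, 255.0], [245.0, 315.0], [295.0, 390.0], [365.0, 490.0]]
0.02 0.25 [[225.0, 255.0], [275.0, 315.0], [340.0, 385.0], [425.0, 480.0]]
0.02 0.3 [[245.0, 250.0], [305.0, 310.0], [385.0, 380.0], [485.0, 470.0]]
0.02 0.33 [[255.0, 250.0], [325.0, 305.0], [410.0, 375.0], [520.0, 465.0]]
0.05 0.2 [[205.0, 245.0], [245.0, 295.0], [295.0, 365.0], [365.0, 450.0]]
0.05 0.25 [[225.0, 240.0], [275.0, 295.0], [340.0, 360.0], [425.0, 445.0]]
0.05 0.3 [[245.0, 240.0], [305.0, 290.0], [385.0, 355.0], [485.0, 435.0]]
0.05 0.33 [[255.0, 240.0], [325.0, 290.0], [410.0, 350.0], [520.0, 430.0]]
```

View pics/q1wz.png

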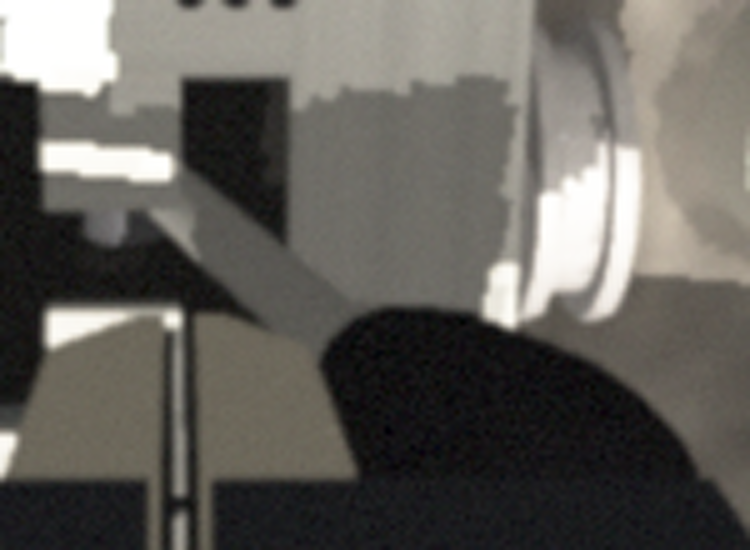

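drive_tool --pt "1 0.01 -0.06 0 0 0 0" --pt "1 0.02 -0.12 0 0 0 0" --pt "1 0.02 -0.12 0 0 0 0"

```text
t: 9.48
tool_pos: [0.5667, 0.0519, 0.165]
orientation: [-3.133, -0.227, 0.0]
force: [0.9, 1.4, -0.6]
opening: 0.0003
```

```bash
python3 lk2.py q2 .02
```

```text
9.4833 [0.5667 0.0519 0.165 ] [-3.133 -0.227  0.   ] [ 0.92  1.37 -0.56]
[ 0.00304991 -0.01163498]
0.02 0.2 [[185.0, 255.0], [225.0, 315.0], [275.0, 390.0], [335.0, 490.0]]
0.02 0.25 [[205.0, 255.0], [255.0, 310.0], [320.0, 385.0], [400.0, 480.0]]
0.02 0.3 [[225.0, 250.0], [285.0, 310.0], [360.0, 380.0], [460.0, 475.0]]
0.02 0.33 [[235.0, 250.0], [305.0, 305.0], [390.0, 375.0], [495.0, 465.0]]
0.05 0.2 [[185.0, 245.0], [225.0, 295.0], [275.0, 365.0], [340.0, 450.0]]
0.05 0.25 [[205.0, 240.0], [255.0, 295.0], [320.0, 360.0], [400.0, 445.0]]
0.05 0.3 [[225.0, 240.0], [285.0, 290.0], [365.0, 355.0], [460.0, 435.0]]
0.05 0.33 [[235.0, 240.0], [305.0, 290.0], [390.0, 350.0], [495.0, 430.0]]
```

View pics/q2wz.png

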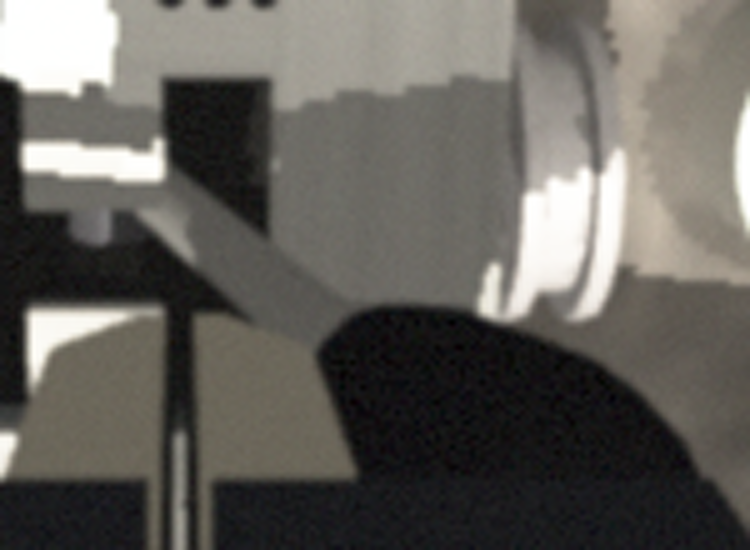

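View pics/q2.png

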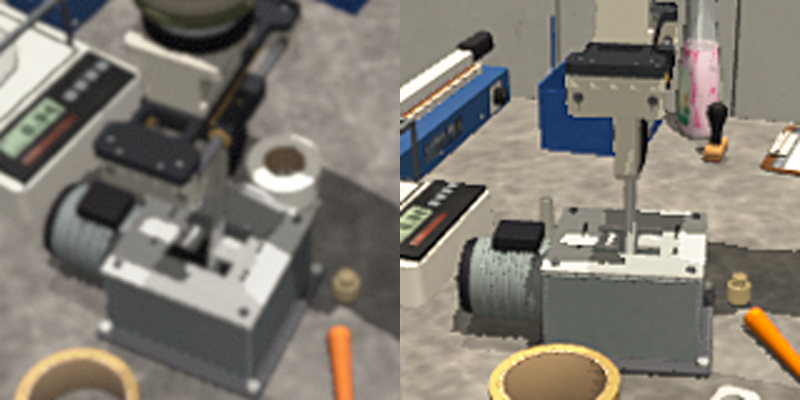

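drive_tool --pt "1 -0.08 0.6 0 0 0 0" --pt "1 -0.17 1.2 0 0 0 0" --pt "1 -0.17 1.2 0 0 0 0" --pt "1 -1.2 1.05 0 0 0 0" --pt "1 -2.27 0.9 0 0 0 0" --pt "1 -2.27 0.9 0 0 0 0" --pt "1 -2.1 -0.3 0 0 0 0" --pt "1 -1.92 -1.45 0 0 0 0" --pt "1 -1.92 -1.45 0 0 0 0" --pt "1 -1.92 -1.45 0 0 0 0"

```text
t: 10.47
tool_pos: [0.5194, 0.0141, 0.1656]
orientation: [3.133, 0.223, 0.001]
force: [-0.5, -0.4, 0.2]
opening: 0.0003
```

```bash
python3 lk2.py q3 .02
```

```text
10.4667 [0.5194 0.0141 0.1656] [3.133e+00 2.230e-01 1.000e-03] [-0.47 -0.41  0.21]
[-0.04947854 -0.04025661]
0.02 0.2 [[-20.0, -105.0], [-5.0, -85.0], [15.0, -60.0], [45.0, -25.0]]
0.02 0.25 [[0.0, -105.0], [30.0, -85.0], [65.0, -60.0], [115.0, -25.0]]
0.02 0.3 [[25.0, -105.0], [65.0, -85.0], [115.0, -60.0], [185.0, -30.0]]
0.02 0.33 [[35.0, -105.0], [85.0, -85.0], [145.0, -65.0], [225.0, -30.0]]
0.05 0.2 [[-20.0, -115.0], [-5.0, -105.0], [15.0, -90.0], [45.0, -70.0]]
0.05 0.25 [[0.0, -115.0], [30.0, -105.0], [65.0, -90.0], [115.0, -70.0]]
0.05 0.3 [[25.0, -120.0], [65.0, -105.0], [115.0, -90.0], [185.0, -75.0]]
0.05 0.33 [[35.0, -120.0], [85.0, -105.0], [145.0, -95.0], [225.0, -75.0]]
```

View pics/q3.png

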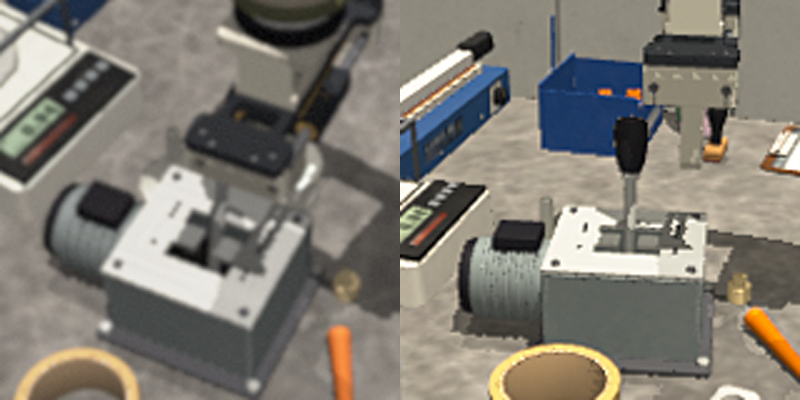

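View pics/q3w.png

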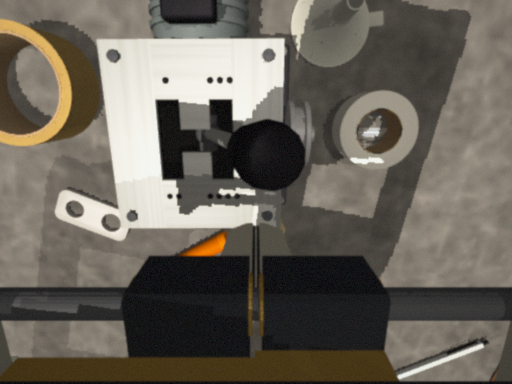

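drive_tool --pt "1 0.25 0.02 0 0 0 0" --pt "1 0.5 0.04 0 0 0 0" --pt "1 0.75 0.08 0 0 0 0" --pt "1 0.95 0.11 0 0 0 0" --pt "1 1.15 0.14 0 0 0 0" --pt "1 1.35 0.17 0 0 0 0" --pt "1 1.55 0.2 0 0 0 0" --pt "1 1.75 0.23 0 0 0 0" --pt "1 1.95 0.26 0 0 0 0" --pt "1 2.15 0.28 0 0 0 0" --pt "1 2.3 0.3 0 0 0 0" --pt "1 2.3 0.3 0 0 0 0"

```text
t: 11.62
tool_pos: [0.5766, 0.0233, 0.1647]
orientation: [-3.133, -0.227, 0.001]
force: [-1.0, 1.1, -0.8]
opening: 0.0008
```

```bash
python3 lk2.py q4 .2; python3 -c "
from h import *
for f in(.1,.15,.2,.25,.3,.35):print(f,crop('side',knob(f,.325)))"
```

```text
11.6167 [0.5766 0.0233 0.1647] [-3.133e+00 -2.270e-01  1.000e-03] [-1.02  1.08 -0.8 ]
[ 0.0084366 -0.0415868]
0.2 0.2 [[-20.0, 220.0], [-5.0, 240.0], [10.0, 270.0], [35.0, 305.0]]
0.2 0.25 [[0.0, 215.0], [25.0, 240.0], [60.0, 265.0], [100.0, 300.0]]
0.2 0.3 [[20.0, 215.0], [55.0, 235.0], [105.0, 260.0], [165.0, 295.0]]
0.2 0.33 [[35.0, 215.0], [75.0, 235.0], [130.0, 260.0], [200.0, 290.0]]
0.23 0.2 [[-20.0, 205.0], [-5.0, 220.0], [10.0, 240.0], [35.0, 265.0]]
0.23 0.25 [[0.0, 205.0], [25.0, 220.0], [55.0, 235.0], [100.0, 260.0]]
0.23 0.3 [[20.0, 205.0], [55.0, 215.0], [100.0, 235.0], [160.0, 255.0]]
0.23 0.33 [[30.0, 200.0], [75.0, 215.0], [130.0, 230.0], [200.0, 250.0]]
0.1 (np.float64(618.4), np.float64(143.1))
0.15 (np.float64(610.6), np.float64(143.8))
0.2 (np.float64(602.9), np.float64(144.8))
0.25 (np.float64(595.3), np.float64(146.2))
0.3 (np.float64(587.8), np.float64(147.9))
0.35 (np.float64(580.4), np.float64(150.1))
```

View pics/q4.png

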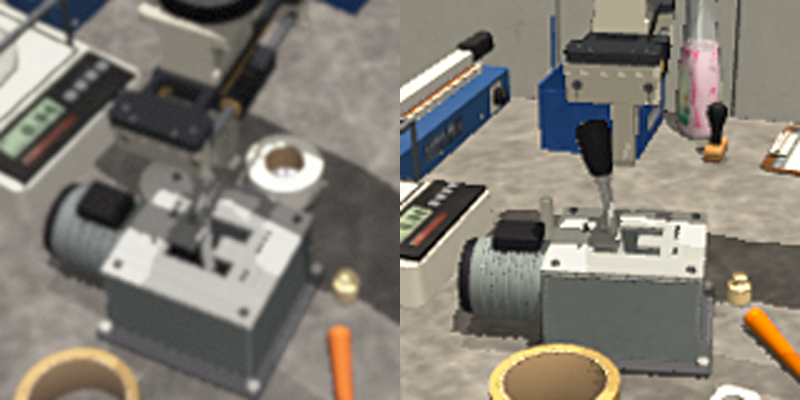

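View pics/q4w.png

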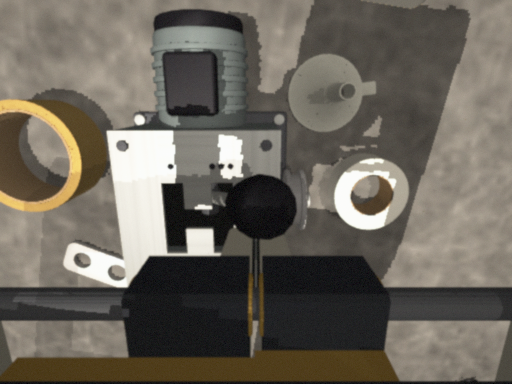

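drive_tool --pt "1 0.14 0.02 0 0 0 0" --pt "1 0.26 0.04 0 0 0 0" --pt "1 0.36 0.05 0 0 0 0" --pt "1 0.36 0.05 0 0 0 0"

```text
t: 12.1
tool_pos: [0.5855, 0.0244, 0.165]
orientation: [-3.133, -0.227, 0.0]
force: [-1.9, -0.3, -1.3]
opening: 0.0004
```

drive_tool --pt "1 0.06 0.01 0 0 0 0" --pt "1 0.1 0.01 0 0 0 0" --pt "1 0.1 0.01 0 0 0 0"

```text
t: 12.35
tool_pos: [0.5878, 0.0247, 0.1651]
orientation: [-3.133, -0.227, 0.0]
force: [-3.1, -0.3, -1.4]
opening: 0.0001
```

```bash
python3 lk2.py q5 .3|head -2
```

```text
12.35 [0.5878 0.0247 0.1651] [-3.133 -0.227  0.   ] [-3.06 -0.31 -1.38]
[ 0.0199809 -0.0416538]
```

View pics/q5.png

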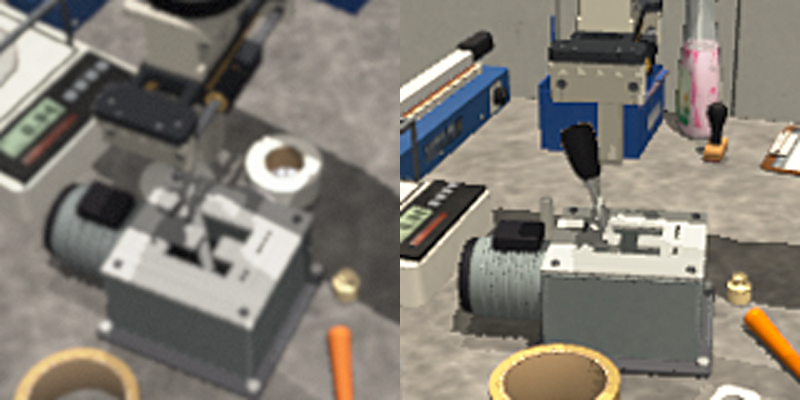

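drive_tool --pt "1 0.04 0.01 0 0 0 0" --pt "1 0.06 0.01 0 0 0 0" --pt "1 0.06 0.01 0 0 0 0" --pt "1 0.06 0.01 0 0 0 0"

```text
t: 12.83
tool_pos: [0.5892, 0.0249, 0.1651]
orientation: [-3.133, -0.227, 0.0]
force: [-2.1, -0.0, -1.9]
opening: 0.0005
```

drive_tool --pt "1 0.04 0.01 0 0 0 0" --pt "1 0.06 0.01 0 0 0 0" --pt "1 0.06 0.01 0 0 0 0" --pt "1 0.06 0.01 0 0 0 0"

```text
t: 13.17
tool_pos: [0.5901, 0.0251, 0.1648]
orientation: [3.133, 0.227, -0.003]
force: [-5.8, 0.1, 0.0]
opening: 0.0005
```

```bash
python3 look.py q6; python3 - <<'E'
import cv2,numpy as np
im=cv2.imread("pics/q6.png")[100:190,550:608]
m=(im.max(2)<60).astype(np.uint8)
n,l,s,c=cv2.connectedComponentsWithStats(m)
i=1+s[1:,4].argmax();print(s[i]+[550,100,0,0,0],c[i]+[550,100])
im=cv2.imread("pics/q5.png")[100:190,550:608]
m=(im.max(2)<60).astype(np.uint8)
n,l,s,c=cv2.connectedComponentsWithStats(m)
i=1+s[1:,4].argmax();print(s[i]+[550,100,0,0,0],c[i]+[550,100])
E
```

```text
13.1667 [0.5901 0.0251 0.1648] [ 3.133e+00  2.270e-01 -3.000e-03] [-5.79  0.12  0.02]
[ 559  125   40   56 1548] [580.03940568 150.3998708 ]
[ 561  123   39   58 1563] [581.66346769 149.90403071]
```

View pics/q6w.png

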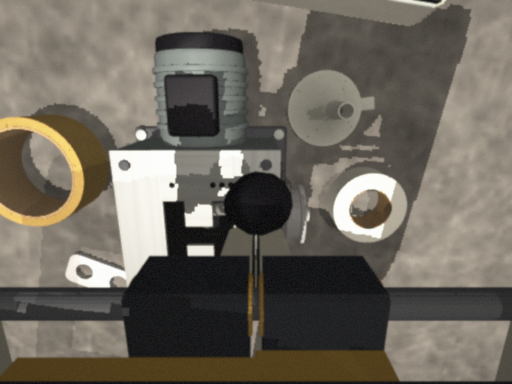

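drive_tool --pt "1 0.02 0 0 0 0 0" --pt "1 0.02 0 0 0 0 0"

```text
t: 13.48
tool_pos: [0.5904, 0.0251, 0.1648]
orientation: [-3.133, -0.227, 0.004]
force: [-7.1, 0.3, 0.2]
opening: 0.0005
```

drive_tool --pt "1 -0.4 -0.06 0 0 0 0" --pt "1 -1.2 -0.17 0 0 0 0" --pt "1 -2.4 -0.35 0 0 0 0" --pt "1 -2.6 -0.38 1 0 0 0" --pt "1 -2.8 -0.4 3 0 0 0" --pt "1 -2.8 -0.4 4.5 0 0 0" --pt "1 -2.8 -0.4 4.5 0 0 0" --pt "1 -2.8 -0.4 4.5 0 0 0" --pt "1 -2.8 -0.4 4.5 0 0 0"

```text
t: 14.23
tool_pos: [0.5222, 0.0151, 0.2787]
orientation: [3.133, 0.227, 0.005]
force: [-0.8, 0.0, -0.9]
opening: 0.0006
```

```bash
python3 look.py q7; python3 - <<'E'
import cv2,numpy as np
from h import *
im=cv2.imread("pics/q7.png")[100:190,550:608]
m=(im.max(2)<60).astype(np.uint8)
n,l,s,c=cv2.connectedComponentsWithStats(m)
i=1+s[1:,4].argmax();print(s[i]+[550,100,0,0,0],c[i]+[550,100])
for a in (.31,.33):
  for f in(.32,.35):print(a,f,crop("side",knob(f,a)),crop("scene",knob(f,a)))
E
```

```text
14.2333 [0.5222 0.0151 0.2787] [3.133 0.227 0.005] [-0.8   0.02 -0.94]
[ 559  125   40   56 1569] [580.46016571 150.71446781]
0.31 0.32 (np.float64(584.5), np.float64(148.9)) (np.float64(179.6), np.float64(138.8))
0.31 0.35 (np.float64(580.0), np.float64(150.2)) (np.float64(175.2), np.float64(138.8))
0.33 0.32 (np.float64(584.9), np.float64(148.7)) (np.float64(181.1), np.float64(137.5))
0.33 0.35 (np.float64(580.5), np.float64(150.0)) (np.float64(176.7), np.float64(137.4))
```

View pics/q7.png

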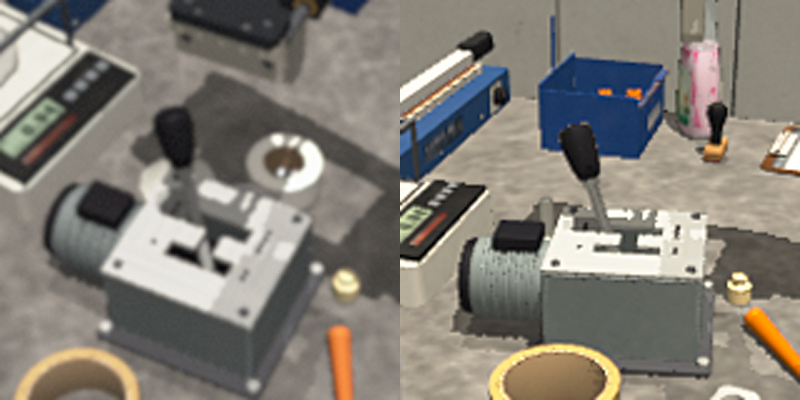

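View pics/q7w.png

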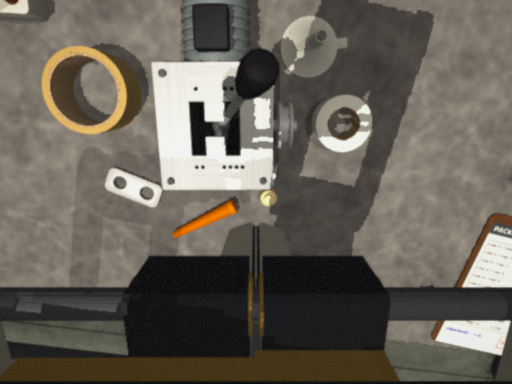

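```bash
python3 -c "
from plant import robot
print(robot.close_job())"
```

```text
the job is handed in; nothing more can be done
None
```

The range box is in third, and I handed the job in at about 14 s, with the gripper clear of the lever. I pushed only with the closed fingertips: the lever started part-way into slot 1, went back to the middle, across to the right leg, then forward to the end stop.

- **Lever position:** in the last side view the knob is at pixel (580, 151) of the enlarged crop. The model puts full third (fore 0.35, across 0.33) at (580.5, 150), and the knob stayed there after I backed off.
- **Force:** the readings were 3 N or less while the lever moved, and rose to about 7 N against the stop at the end of slot 3.
- **Fourth slot:** in the looks I took before, during and after the crossing, the lever leaned about 0.02 forward. It never went toward slot 4.
- **Surroundings:** the tape, label roll, weight, tube, gauge and funnel look undisturbed in the last pictures. I compared them by eye and did not measure their positions.
- **Disagreements:** no check failed. The two cameras put the box centre about 2 mm apart, which is within the stated calibration.

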